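# Pull down the curing oven's hatch with the hook rod

## Task

The oven's drop-front hatch is hot, so open it with the hook rod: draw the rod out of its holder by the bare metal shaft, lay it flat on the bench with its hook up and let go, then take it again by the wooden handle. Push the hook up through the eye on the hatch from below and swing the hatch down all the way to its stop, keeping the hand at least 12 cm from the eye and touching the oven with nothing but the rod. Finally unhook, lay the rod flat on the bench, hook up, clear of its holder, and leave everything else where it is.

Things in the scene. Friction and masses are not known exactly. Their poses are not given: they have to be found in the camera images.
- rod: Straight hook rod, about 0.15 kg. Origin: middle of the underside of its handle; x along the rod to the hook, z up. Wooden handle x -70 to 70 mm, 26 wide, 30 high. At the other end a square metal block x 167 to 192, 26 wide, 30 high: the rod lies flat on handle and block. Starts in the holder, hook up, handle inside, underside 30 mm above the bench (z = 0).
- rod_shaft (a point): middle of the bare square shaft between handle and block: 14 x 14 mm aluminium, from x 70 to 167 mm; this point is at x = 118 mm, 15 mm above the rod's underside
- rod_tip (a point): top of the hook, a straight upright steel prong 8 mm thick on the block: 180 mm along x from the rod's origin, 70 mm above its underside, 40 mm above the block's top
- holder: Fixed metal sleeve on a 30 mm high foot, top 76 mm above the bench. Origin: under its middle on the bench; x points out of its mouth. Closed above, behind and at the sides; inside 38 mm wide, 42 high, x -81 to 75 mm (foot to 80). It hides the handle; shaft and hook stick out along +x. The handle is out once the rod is drawn 160 mm along +x.
- oven: Fixed bench oven 300 mm deep (x), 320 mm wide (y), 350 mm high. Origin: centre of its underside; its front looks along its -x, x = -150 mm. The hatch is in the upper part of the front.
- hatch (a joint): Angle of the hatch (250 wide, 155 mm high), rad: near 0 shut and upright, 1.05 fully down at its stop. Hinged along its lower edge: the upper edge swings outwards (oven -x) and down. Stiff hinge, stays where left; 0.5 N m (about 4 N at the eye) moves it.
- hatch_hinge (a point): middle of the hinge axis, 150 mm above the bench, in the oven's front face; axes as the hatch (with the hatch shut: as the oven)
- hatch_eye (a point): Centre of the eye, moves with the hatch: flat loop of 6 mm steel wire standing out of the hatch face, 130 mm up from the hinge, level when shut (hole vertical). Inside 38 mm wide, 43 mm from face to outer bend; this point is 22 mm out from the face, 38 mm from the hinge axis. z: the hole's axis, up when shut; -x: out from the hatch.
- board: loose green circuit board with parts on it, 150 x 100 x 20 mm, on the bench below the hatch; leave alone
- capacitor: loose orange block 50 x 28 x 26 mm; leave alone
- resistor: loose white bar 60 x 16 x 16 mm; leave alone
- jar: closed jar, 56 mm across, 80 mm high; leave alone
- driver: screwdriver lying on the bench; leave alone
- spool: grey cup-like spool, 56 mm across, 30 mm high; leave alone
There are look-alikes about, which are no part of the job. Of the things that look like the holder, the middle-sized one is meant.

How it is judged:
By the outcome, as a careful person would: the job done as asked, in the order asked, and still so for the second after the job is handed in, with the robot touching nothing.
It also fails if it takes over 67 s, if anything falls off the work surface, if the arm or the gripper's body presses on something with over 40 N, if the wrist force passes 120 N, or if a joint passes its speed limit or range.

## Robot

A 6-joint arm with a two-finger parallel gripper is mounted at the origin on the work surface. World frame = base frame: x ahead of the robot, y to its left, z up, the work surface at z = 0. Lengths are in m, angles in rad, forces in N, time in s.
With the tool pointing down it reaches from about 0.3 to 0.775 m from the base axis. Payload 14.6 kg.
Tool frame: the origin (TCP) lies on the centre line of the jaws, within the pads' length; the fingertips stand 11 mm ahead of it and the grasp point (between the pads) lies 8 mm behind it; y points along the fingers, x is the direction in which the jaws open and shut, and the axes are right-handed (so a half turn about y gives the same grasp; the last joint's range is limited). The gripper opens to 94 mm and grips with 3 to 60 N. Pads are 16 mm wide; open, the fingers measure 119 mm over their backs; the gripper's body (75 mm by 177 mm) begins 78 mm behind the grasp point.
Start: joints at [1.28, 0.3, 1.521, -0, 1.321, -0.067], TCP at [0.122, 0.536, 0.216] pointing down, gripper open.
Joint ranges: [-3.03, 3.03], [-0.79, 2.21], [0.23, 2.52], [-1.04, 4.18], [0, 3.07], [-2.55, 2.55]. Speed limits (rad/s): [2.22, 2.22, 2.57, 3.14, 3.14, 3.14].

## Interface

Orientations are given as [roll, pitch, yaw] about the fixed x, y, z axes, in that order (R = Rz(yaw) Ry(pitch) Rx(roll)).
In Python, from station import ctrl, imaging gives the robot as it stands. The module is installed in compiled form; this text tells all that it offers.
- The arm moves only by the tool apply_moves, never from a script. Its argument "deltas" is a list of rows, each an object with "dp": the shift along the tool's x, y, z in m, a list of three; "roll": the turn about the tool's y in rad; "grip": the closure, from -1 (fully open) to 1 (shut). In form: [{"dp": [tx, ty, tz], "roll": roll, "grip": grip}, ...]. A call has 1 to 10 rows; each row shifts and turns the commanded pose from where the row before left it, along the tool's axes as they then stand; what a row does not reach is not made up. A row lasts 1/8 s, in which the tool goes at most 62.5 mm and 10.7 degrees, less where a joint would pass 70% of its speed; a pose out of reach is approached as far as the arm can. A call with a gripper value outside its range is refused whole. The fingers move at their own pace and stop on an object; "newtons" is the grip in N (left out, the last holds). Time passes only in rows, so rows that do not move let the fingers close. It gives the time, the measured TCP pose, the force and the opening at its end, in the units of the state.
- ctrl.get_obs(): the state, without advancing time (a new reading comes with each control period).
- imaging.camera(name): name is "scene" or "top"; returns the picture (480x640x3 uint8, blue, green, red); there is no depth.
- imaging.camera_info(name): a dict with "K" (3x3 intrinsics, pixels), "D" ([k1, k2, p1, p2, k3] as OpenCV has them; the pictures are not rectified), "world_from_camera" (4x4, takes a point from camera to world coordinates). Camera axes: x right, y down, z forward; pixel columns grow to the right and rows downward; lengths in m; the calibration is good to about 2 mm. A picture is of the moment at which its call begins. camera_info takes no time and is no camera call.
- ctrl.hand_in(): hands the job in, once; it reports no verdict.
The state is a dict: "time_s": time; "qpos": joint angles; "joint_vel": joint speeds; "tau": joint torques, N m; "ee_pos": TCP position; "eef_rot": TCP orientation; "force": force on the tool from outside, world axes, zero at the start; "moment": the same for the moment, N m; "grip_width": finger opening in m.
Only numpy, scipy, OpenCV 4.12 (cv2) and the standard library are available. Lean on these libraries where they do the work, as an engineer would, in place of code of your own. Each camera call takes 0.05 s, during which the arm holds its last target. There are 200 camera calls.

## Working session

There is one attempt and no reset: what is moved stays moved. The work goes in short steps, Python scripts to look and compute and a tool call to move; the robot and the scene stay as the last step left them, time stands still between calls to the robot, and variables do not carry over. Pictures are saved under pics/ and viewed, about 8 in all and at most 12, crops included, and the job is handed in when it is done.

Besides the shell and the picture viewer there is one more tool, called after "Call:" by a JSON object that holds its "fn" and its "kwargs", one argument or row to a line. apply_moves: Moves the arm, as the interface text tells. Its arguments: {"type":"object","properties":{"deltas":{"type":"array"},"newtons":{"type":"number"}},"required":["deltas"]}

```bash
mkdir -p pics; ls; python3 - <<'E'
from station import ctrl, imaging
import cv2,numpy as np
for n in("scene","top"):
    cv2.imwrite(f"pics/{n}0.png",imaging.camera(n)); i=imaging.camera_info(n); print(n,np.round(i["K"],1).tolist(),np.round(i["D"],3),np.round(i["world_from_camera"],3).tolist())
o=ctrl.get_obs(); print({k:np.round(v,3).tolist() for k,v in o.items()})
E
```

```text
pics
scene [[573.0, 0.0, 325.1], [0.0, 573.0, 235.2], [0.0, 0.0, 1.0]] [-0.058  0.     0.     0.     0.   ] [[0.241, 0.496, -0.834, 1.573], [0.971, -0.136, 0.199, -0.276], [-0.014, -0.858, -0.514, 0.881], [0.0, 0.0, 0.0, 1.0]]
top [[610.9, 0.0, 324.7], [0.0, 610.9, 241.8], [0.0, 0.0, 1.0]] [-0.016  0.     0.     0.     0.   ] [[-0.016, -0.983, 0.183, 0.19], [-1.0, 0.018, 0.009, -0.012], [-0.012, -0.182, -0.983, 1.653], [0.0, 0.0, 0.0, 1.0]]
{'time_s': 0.1, 'qpos': [1.28, 0.3, 1.522, -0.0, 1.321, -0.067], 'joint_vel': [0.002, -0.003, -0.001, 0.001, 0.001, 0.0], 'tau': [0.003, -53.265, -35.328, 0.071, 0.023, -0.0], 'ee_pos': [0.122, 0.536, 0.216], 'eef_rot': [-1.571, 0.001, 1.347], 'force': [-0.307, 0.341, 0.42], 'moment': [0.044, 0.054, -0.02], 'grip_width': 0.094}
```

View pics/scene0.png

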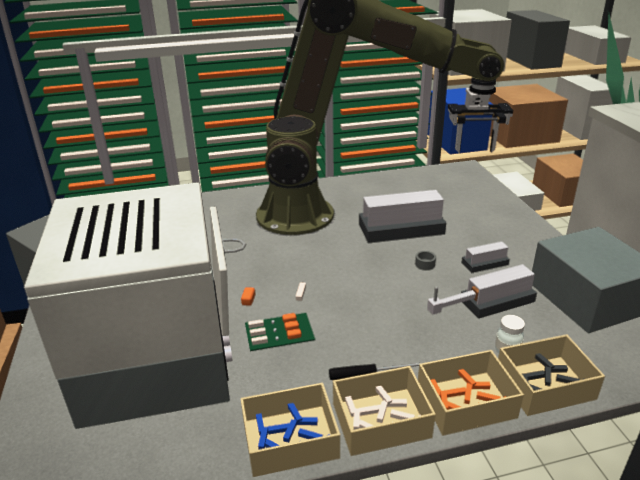

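View pics/top0.png

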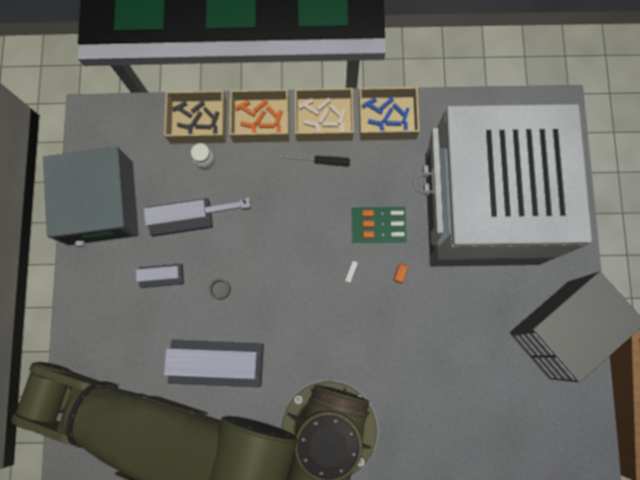

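The top view shows the oven on the right (front edge near column 440, eye at 420,180) and the board at (379,225). 
Holder look-alikes in the top view are the large one (210,362), the middle one (178,215) with the rod's hook sticking out at (245,203), and the small one (159,274). I choose the middle one at (178,215), and will check it in one close crop.

```bash
cat > h.py <<'E'
import cv2,numpy as np
from station import ctrl, imaging
def proj(n,P):
    i=imaging.camera_info(n); T=np.linalg.inv(i["world_from_camera"])
    return cv2.projectPoints(np.float64(P).reshape(-1,3),cv2.Rodrigues(T[:3,:3])[0],T[:3,3],np.float64(i["K"]),np.float64(i["D"]))[0].reshape(-1,2)
def ray(n,uv):
    i=imaging.camera_info(n); W=np.array(i["world_from_camera"])
    u=cv2.undistortPoints(np.float64([[uv]]),np.float64(i["K"]),np.float64(i["D"]))[0,0]
    return W[:3,3],W[:3,:3]@np.r_[u,1]
def onz(n,uv,z):
    o,d=ray(n,uv); return o+d*(z-o[2])/d[2]
def tri(a,b):  # pixel in scene, pixel in top -> point, gap
    o1,d1=ray("scene",a);o2,d2=ray("top",b)
    s=np.linalg.lstsq(np.c_[d1,-d2],o2-o1,rcond=None)[0]
    p,q=o1+d1*s[0],o2+d2*s[1]; return (p+q)/2,np.linalg.norm(p-q)
def crop(im,x,y,w,h,W,H): return cv2.resize(im[y:y+h,x:x+w],(W,H),interpolation=cv2.INTER_CUBIC)
E
python3 - <<'E'
import cv2,numpy as np
from h import crop
t=cv2.imread("pics/top0.png");s=cv2.imread("pics/scene0.png")
a=crop(t,135,185,133,60,800,360) # x6
a=np.vstack([np.hstack([crop(t,135,180,130,60,520,240),crop(t,390,120,70,60,280,240)]),
 np.hstack([crop(s,420,250,130,90,520,360),crop(s,190,200,70,90,280,360)])])
cv2.imwrite("pics/c1.png",a)
E
```

```text
(no output)
```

View pics/c1.png

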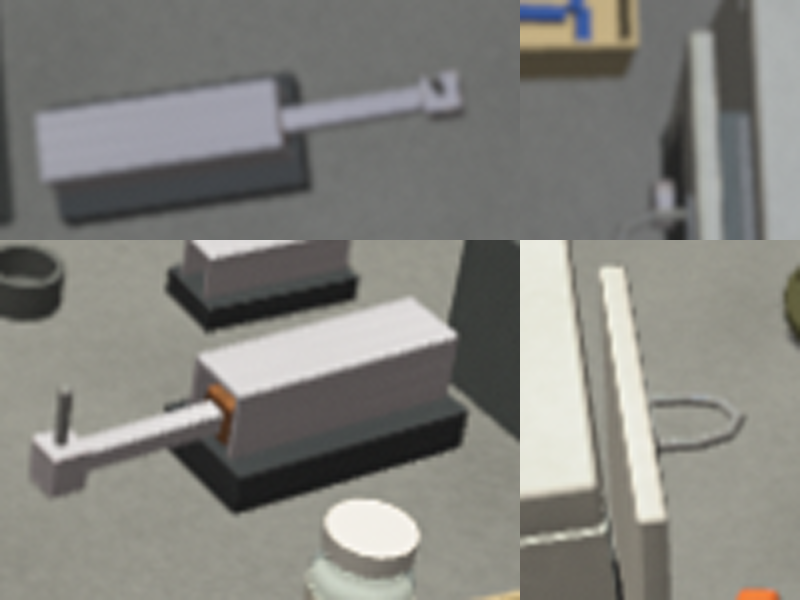

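```bash
python3 - <<'E'
from h import *
np.set_printoptions(precision=4,suppress=True)
t=cv2.imread("pics/top0.png");s=cv2.imread("pics/scene0.png")
c=lambda x,y:(135+x/4,180+y/4)
H=[onz("top",c(*p),.076) for p in [(36,112),(278,78),(284,143),(42,182)]]
print("holder",np.array(H)); 
print("block",onz("top",c(441,93),.06),"shaft",onz("top",c(284,122),.052))
print("tip",onz("scene",(436.5,287),.1), "blocktop scene",[onz("scene",(420+x/4,250+(y-240)/4),.06) for x,y in[(30,438),(65,462),(85,450)]])
print("oven",np.array([onz("top",p,.35) for p in[(448,107),(583,104),(589,242),(452,245)]]))
print("board",onz("top",(379,225),.01),"cap",onz("top",(401,273),.013),"res",onz("top",(351,271),.008),"spool",onz("top",(220,289),.015),"jar",onz("top",(202,154),.08),"driver",onz("top",(332,161),.01), "bins",onz("top",(195,138),.05),onz("top",(418,138),.05), "block box",onz("top",(133,234),.1))
a=np.hstack([crop(t,400,110,60,90,400,600),crop(s,195,190,60,90,400,600)])
cv2.imwrite("pics/c2.png",a)
E
```

```text
holder [[0.5837 0.483  0.076 ]
 [0.6039 0.3216 0.076 ]
 [0.5593 0.3166 0.076 ]
 [0.5358 0.4771 0.076 ]]
block [0.5956 0.2148 0.06  ] shaft [0.5795 0.3219 0.052 ]
tip [0.5988 0.2176 0.1   ] blocktop scene [array([0.5892, 0.2028, 0.06  ]), array([0.6157, 0.2134, 0.06  ]), array([0.6083, 0.2292, 0.06  ])]
oven [[ 0.7372 -0.2832  0.35  ]
 [ 0.7387 -0.5885  0.35  ]
 [ 0.4217 -0.5717  0.35  ]
 [ 0.4205 -0.275   0.35  ]]
board [ 0.5399 -0.1466  0.01  ] cap [ 0.4057 -0.2015  0.013 ] res [ 0.4142 -0.0668  0.008 ] spool [0.3704 0.2875 0.015 ] jar [0.7297 0.3301 0.08  ] driver [ 0.7257 -0.0208  0.01  ] bins [0.7867 0.3571 0.05  ] [ 0.7742 -0.2584  0.05  ] block box [0.5085 0.5016 0.1   ]
```

View pics/c2.png

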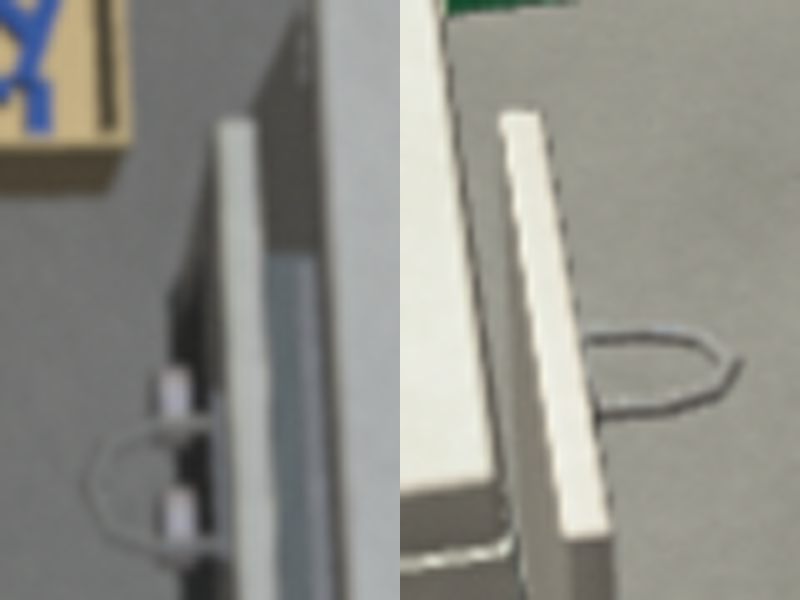

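```bash
python3 - <<'E'
from h import *
np.set_printoptions(precision=4,suppress=True)
T=lambda x,y:(400+x/6.667,110+y/6.667); S=lambda x,y:(195+(x-400)/6.667,190+y/6.667)
for n,s,t in [("bend",(738,358),(84,488)),("legfar+x",(597,414),(215,423)),("leg-x",(585,340),(218,548)),("hatch outer corner +x",(610,532),(216,118)),("hatch inner corner +x",(565,538),(252,118))]:
    print(n,*tri(S(*s),T(*t)))
print(np.array([onz("top",p,.35) for p in[(448,107),(583,104),(589,242),(452,245)]]).mean(0))
# oven front via vertical edges & rod direction
E
```

```text
bend [ 0.5816 -0.2051  0.2758] 0.0021535294207221042
legfar+x [ 0.604  -0.2507  0.2772] 0.004319235110909448
leg-x [ 0.559  -0.25    0.2761] 0.0038180384234489597
hatch outer corner +x [ 0.7065 -0.2529  0.3032] 0.0020752050709206328
hatch inner corner +x [ 0.7062 -0.2652  0.3033] 0.0025657573462407515
[ 0.5795 -0.4296  0.35  ]
```

The close crop confirms the middle holder, with the handle visible inside and the hook and prong sticking out. In the top view the eye's outer bend is at (412.5,183) and its legs at (432,173) and (433,192). The measurements agree with the given sizes: eye centre about (0.581, -0.228, 0.277), hatch ajar about 0.08 rad, rod axis about -82°, shaft point about (0.588, 0.277, 0.045).

Call:
{"fn": "apply_moves", "kwargs": {
  "deltas": [
    {"dp":[-0.0166,0,-0.0569],"roll":0,"grip":-1},
    {"dp":[-0.0166,0,-0.0569],"roll":0,"grip":-1},
    {"dp":[-0.0166,0,-0.0569],"roll":0,"grip":-1},
    {"dp":[-0.0166,0,-0.0569],"roll":0,"grip":-1},
    {"dp":[-0.0166,0,-0.0569],"roll":0,"grip":-1},
    {"dp":[-0.0166,0,-0.0569],"roll":0,"grip":-1},
    {"dp":[-0.0166,0,-0.0569],"roll":0,"grip":-1},
    {"dp":[-0.0166,0,-0.0569],"roll":0,"grip":-1},
    {"dp":[-0.0166,0,-0.0569],"roll":0,"grip":-1},
    {"dp":[0,0,0],"roll":0.15,"grip":-1}
  ],
  "newtons": 50
}}

```text
time_s: 1.35
ee_pos: [0.5907, 0.2742, 0.2149]
eef_rot: [-1.57, 0.001, 1.191]
force: [-0.0, 0.6, -0.7]
grip_width: 0.094
```

Call:
{"fn": "apply_moves", "kwargs": {
  "deltas": [
    {"dp":[0,0,0],"roll":0.15,"grip":-0.2},
    {"dp":[0,0,0],"roll":0.15,"grip":-0.2},
    {"dp":[0,0,0],"roll":0.15,"grip":-0.2},
    {"dp":[0,0,0],"roll":0.15,"grip":-0.2},
    {"dp":[0,0,0],"roll":0.15,"grip":-0.2},
    {"dp":[0,0,0],"roll":0.15,"grip":-0.2},
    {"dp":[0,0,0],"roll":0.15,"grip":-0.2},
    {"dp":[0,0,0],"roll":0,"grip":-0.2}
  ]
}}

```text
time_s: 2.35
ee_pos: [0.5881, 0.2769, 0.2161]
eef_rot: [-1.571, 0.001, 0.148]
force: [0.2, 0.1, 0.6]
grip_width: 0.0564
```

Call:
{"fn": "apply_moves", "kwargs": {
  "deltas": [
    {"dp":[0,0.04,0],"roll":0,"grip":-0.2},
    {"dp":[0,0.04,0],"roll":0,"grip":-0.2},
    {"dp":[0,0.04,0],"roll":0,"grip":-0.2},
    {"dp":[0,0.03,0],"roll":0,"grip":-0.2},
    {"dp":[0,0.02,0],"roll":0,"grip":-0.2},
    {"dp":[0,0.009,0],"roll":0,"grip":-0.2},
    {"dp":[0,0,0],"roll":0,"grip":-0.2}
  ]
}}

```text
time_s: 3.22
ee_pos: [0.5884, 0.277, 0.0377]
eef_rot: [-1.571, -0.0, 0.148]
force: [0.7, 1.2, 0.1]
grip_width: 0.0564
```

```bash
python3 - <<'E'
from h import *
t=imaging.camera("top");s=imaging.camera("scene")
cv2.imwrite("pics/c3.png",np.hstack([crop(t,170,160,100,120,400,480),crop(s,420,240,100,120,400,480)]))
E
```

```text
(no output)
```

View pics/c3.png

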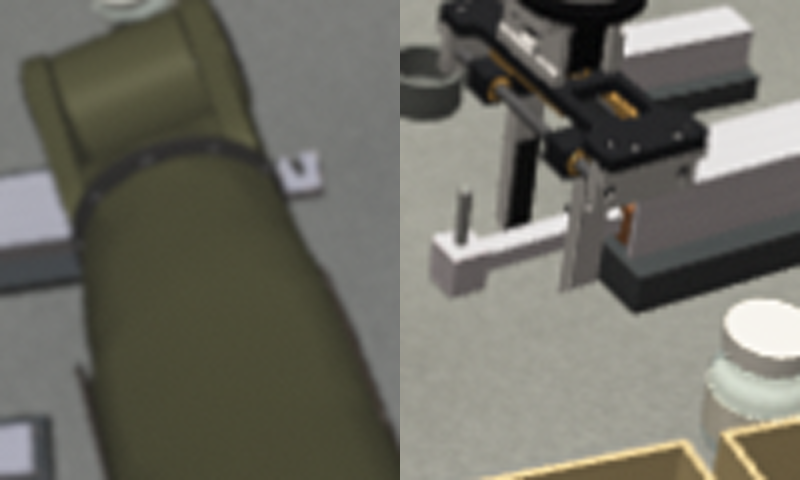

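The fingers straddle the bare shaft just off the mouth (scene crop about 560,225). Closing.

Call:
{"fn": "apply_moves", "kwargs": {
  "deltas": [
    {"dp":[0,0,0],"roll":0,"grip":0.7},
    {"dp":[0,0,0],"roll":0,"grip":0.8},
    {"dp":[0,0,0],"roll":0,"grip":1},
    {"dp":[0,0,0],"roll":0,"grip":1},
    {"dp":[0,0,0],"roll":0,"grip":1},
    {"dp":[0,0,0],"roll":0,"grip":1}
  ]
}}

```text
time_s: 4.08
ee_pos: [0.5882, 0.2769, 0.0375]
eef_rot: [-1.571, 0.0, 0.147]
force: [-0.7, 0.6, 0.9]
grip_width: 0.0136
```

Call:
{"fn": "apply_moves", "kwargs": {
  "deltas": [
    {"dp":[0,-0.004,0],"roll":0,"grip":1},
    {"dp":[0,0,-0.01],"roll":0,"grip":1},
    {"dp":[0,0,-0.02],"roll":0,"grip":1},
    {"dp":[0,0,-0.02],"roll":0,"grip":1},
    {"dp":[0,0,-0.02],"roll":0,"grip":1}
  ]
}}

```text
time_s: 4.7
ee_pos: [0.5987, 0.2058, 0.0414]
eef_rot: [-1.571, 0.0, 0.146]
force: [-0.1, 0.1, -1.4]
grip_width: 0.0134
```

Call:
{"fn": "apply_moves", "kwargs": {
  "deltas": [
    {"dp":[0,0,-0.02],"roll":0,"grip":1},
    {"dp":[0,0,-0.02],"roll":0,"grip":1},
    {"dp":[0,0,-0.02],"roll":0,"grip":1},
    {"dp":[0,0,-0.02],"roll":0,"grip":1},
    {"dp":[0,0,-0.02],"roll":0,"grip":1},
    {"dp":[0,0,-0.02],"roll":0,"grip":1},
    {"dp":[0,0,0],"roll":0,"grip":1}
  ]
}}

```text
time_s: 5.58
ee_pos: [0.6163, 0.0875, 0.0415]
eef_rot: [-1.571, -0.0, 0.145]
force: [-0.5, 0.6, -0.7]
grip_width: 0.0138
```

```bash
python3 - <<'E'
from h import *
t=imaging.camera("top");s=imaging.camera("scene")
cv2.imwrite("pics/c4.png",np.hstack([crop(t,190,160,150,180,400,480),crop(s,360,200,150,180,400,480)]))
E
```

```text
(no output)
```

View pics/c4.png

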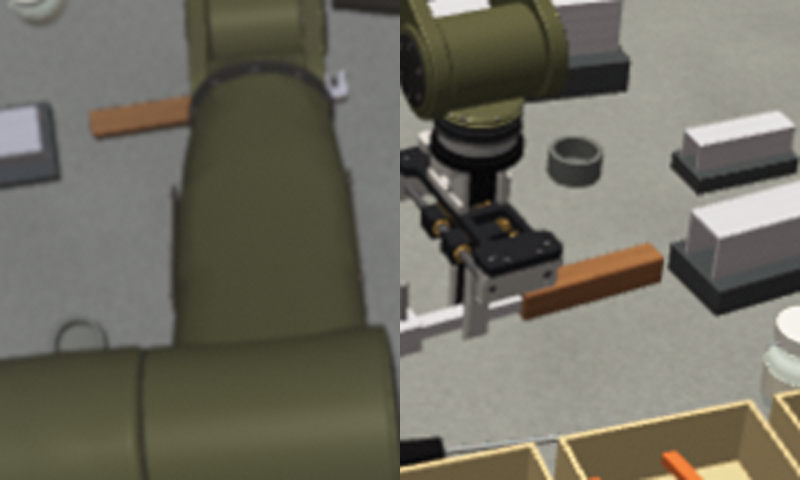

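The rod is fully out of the holder (handle end at crop 92,120, holder mouth at 55,130) and looks level. I'll turn it to point along -y, move it a little further off, and lower it with the fingertips just above the bench.

Call:
{"fn": "apply_moves", "kwargs": {
  "deltas": [
    {"dp":[0,0,-0.02],"roll":0.05,"grip":1},
    {"dp":[0,0,-0.02],"roll":0.05,"grip":1},
    {"dp":[0,0,0],"roll":0.045,"grip":1},
    {"dp":[0,0.01,0],"roll":0,"grip":1},
    {"dp":[0,0.01,0],"roll":0,"grip":1},
    {"dp":[0,0.006,0],"roll":0,"grip":1},
    {"dp":[0,0.003,0],"roll":0,"grip":1},
    {"dp":[0,0,0],"roll":0,"grip":1}
  ]
}}

```text
time_s: 6.68
ee_pos: [0.6209, 0.0494, 0.0123]
eef_rot: [-1.571, 0.0, 0.002]
force: [-0.7, 0.9, -1.2]
grip_width: 0.0133
```

Call:
{"fn": "apply_moves", "kwargs": {
  "deltas": [
    {"dp":[0,0,0],"roll":0,"grip":0.62},
    {"dp":[0,0,0],"roll":0,"grip":0.62},
    {"dp":[0,0,0],"roll":0,"grip":0.3},
    {"dp":[0,0,0],"roll":0,"grip":0.0},
    {"dp":[0,-0.02,0],"roll":0,"grip":0.0},
    {"dp":[0,-0.05,0],"roll":0,"grip":-0.2},
    {"dp":[0,-0.05,0],"roll":0,"grip":-0.2},
    {"dp":[-0.04,-0.05,0],"roll":0,"grip":-0.2},
    {"dp":[-0.06,0,0.03],"roll":0,"grip":-0.2},
    {"dp":[-0.06,0,0.03],"roll":0,"grip":-0.2}
  ],
  "newtons": 10
}}

```text
time_s: 7.92
ee_pos: [0.4684, 0.1053, 0.183]
eef_rot: [-1.57, -0.002, 0.001]
force: [0.2, 0.1, 0.5]
grip_width: 0.0563
```

```bash
python3 - <<'E'
from h import *
t=imaging.camera("top");s=imaging.camera("scene")
cv2.imwrite("pics/t5.png",t);cv2.imwrite("pics/s5.png",s)
cv2.imwrite("pics/c5.png",np.hstack([crop(t,215,180,100,120,400,480),crop(s,350,240,100,120,400,480)]))
E
```

```text
(no output)
```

View pics/c5.png

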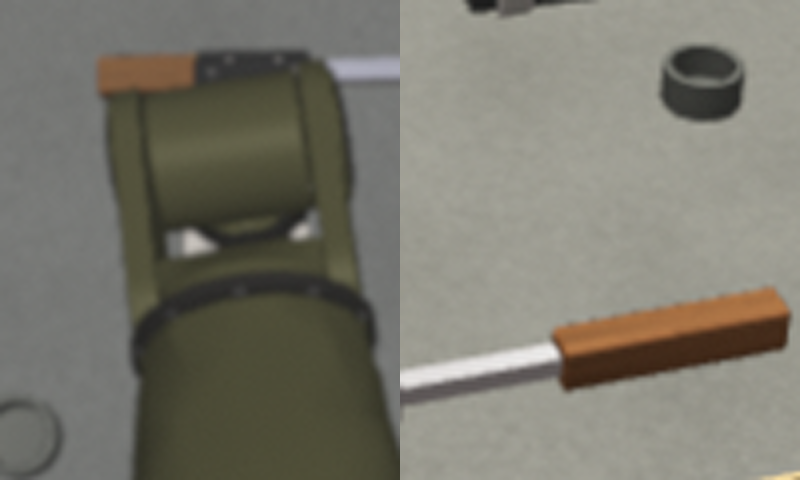

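```bash
python3 - <<'E'
from h import *
T=lambda x,y:(215+x/4,180+y/4); S=lambda x,y:(350+(x-400)/4,240+y/4)
print("rear", *[onz("top",T(*p),.03).round(4) for p in[(97,58),(99,96)]],"front side",onz("top",T(390,57),.022).round(4),onz("top",T(390,80),.022).round(4))
for p in [(553,332),(568,350),(775,288),(788,312)]: print(onz("scene",S(*p),.03).round(4))
t=cv2.imread("pics/t5.png");s=cv2.imread("pics/s5.png")
cv2.imwrite("pics/c6.png",np.hstack([crop(t,260,160,100,80,400,320),crop(s,290,240,100,80,400,320)]))
E
```

```text
rear [0.6283 0.2358 0.03  ] [0.6014 0.2341 0.03  ] front side [0.6273 0.0347 0.022 ] [0.611  0.0349 0.022 ]
[0.6122 0.0991 0.03  ]
[0.6294 0.102  0.03  ]
[0.6083 0.2385 0.03  ]
[0.6308 0.2367 0.03  ]
```

View pics/c6.png

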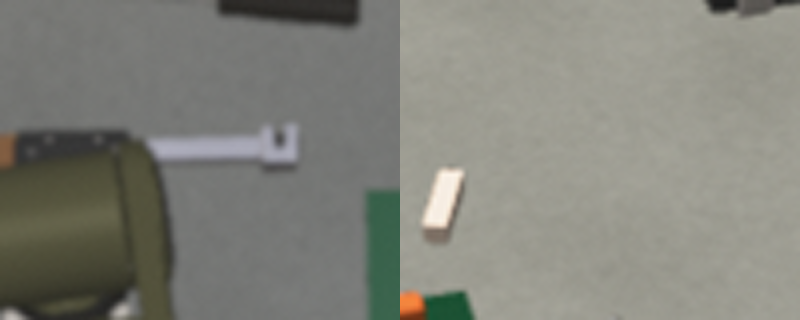

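The rod lies flat with its hook up: block at top-crop (280,145), prong visible on it, handle rear end at (0.615, 0.235) and axis within 1° of -y. Next I take the handle at rod x of about -30 mm.

Call:
{"fn": "apply_moves", "kwargs": {
  "deltas": [
    {"dp":[0.05,0,0.03],"roll":0,"grip":-0.3},
    {"dp":[0.05,0,0.03],"roll":0,"grip":-0.3},
    {"dp":[0.05,0,0.031],"roll":0,"grip":-0.3},
    {"dp":[0,0.05,0],"roll":-0.015,"grip":-0.3},
    {"dp":[0,0.05,0],"roll":0,"grip":-0.3},
    {"dp":[0,0.04,0],"roll":0,"grip":-0.3},
    {"dp":[0,0.02,0],"roll":0,"grip":-0.3},
    {"dp":[0,0.009,0],"roll":0,"grip":-0.3},
    {"dp":[0,0,0],"roll":0,"grip":-0.3}
  ]
}}

```text
time_s: 9.15
ee_pos: [0.6204, 0.1963, 0.0132]
eef_rot: [-1.571, -0.001, 0.017]
force: [-1.2, 0.3, -0.0]
grip_width: 0.061
```

Call:
{"fn": "apply_moves", "kwargs": {
  "deltas": [
    {"dp":[0,0,0],"roll":0,"grip":0.3},
    {"dp":[0,0,0],"roll":0,"grip":0.4},
    {"dp":[0,0,0],"roll":0,"grip":0.6},
    {"dp":[0,0,0],"roll":0,"grip":1},
    {"dp":[0,0,0],"roll":0,"grip":1},
    {"dp":[0,0,0],"roll":0,"grip":1},
    {"dp":[0,0,0],"roll":0,"grip":1}
  ],
  "newtons": 60
}}

```text
time_s: 10.02
ee_pos: [0.6199, 0.1962, 0.0125]
eef_rot: [-1.571, -0.0, 0.017]
force: [-1.4, 0.1, 4.6]
grip_width: 0.0255
```

Call:
{"fn": "apply_moves", "kwargs": {
  "deltas": [
    {"dp":[0,-0.02,0],"roll":0,"grip":1},
    {"dp":[0,-0.04,0],"roll":0,"grip":1},
    {"dp":[0,-0.045,0],"roll":0,"grip":1},
    {"dp":[0,-0.04,0],"roll":0,"grip":1},
    {"dp":[0,-0.02,0],"roll":0,"grip":1},
    {"dp":[-0.01,0,-0.03],"roll":0,"grip":1},
    {"dp":[-0.012,0,-0.04],"roll":0,"grip":1},
    {"dp":[-0.012,0,-0.04],"roll":0,"grip":1},
    {"dp":[-0.006,0,-0.036],"roll":0,"grip":1},
    {"dp":[0,0,0],"roll":0,"grip":1}
  ]
}}

```text
time_s: 11.28
ee_pos: [0.5821, 0.0476, 0.1785]
eef_rot: [-1.571, -0.001, 0.014]
force: [0.9, -0.2, -0.5]
grip_width: 0.0257
```

```bash
python3 - <<'E'
from h import *
t=imaging.camera("top");s=imaging.camera("scene")
cv2.imwrite("pics/t7.png",t);cv2.imwrite("pics/s7.png",s)
cv2.imwrite("pics/c7.png",np.hstack([crop(t,360,150,80,100,400,500),crop(s,210,200,80,100,400,500)]))
E
```

```text
(no output)
```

View pics/c7.png

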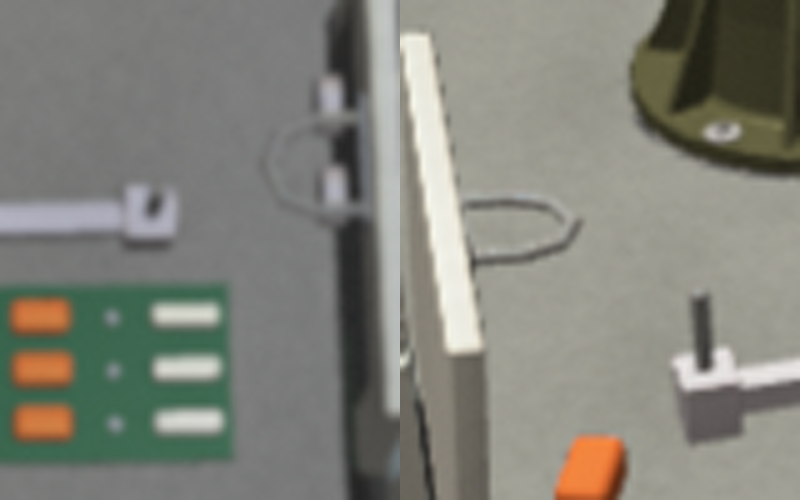

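```bash
python3 - <<'E'
from h import *
T=lambda x,y:(360+x/5,150+y/5); S=lambda x,y:(210+(x-400)/5,200+y/5)
for n,s,t in [("tip",(701,293),(157,195)),("bend",(578,220),(266,162)),("leg+x",(476,262),(358,117)),("leg-x",(466,204),(366,213))]:
    p,g=tri(S(*s),T(*t)); print(n,p.round(4),round(g,4))
print("tip scene at z.236",onz("scene",S(701,293),.236).round(4),"block top centre",onz("top",T(150,213),.196).round(4))
E
```

```text
tip [ 0.5809 -0.1589  0.2315] 0.0041
bend [ 0.5834 -0.206   0.2763] 0.0032
leg+x [ 0.6043 -0.2494  0.2765] 0.0041
leg-x [ 0.5581 -0.25    0.2761] 0.0059
tip scene at z.236 [ 0.5883 -0.1578  0.236 ] block top centre [ 0.5813 -0.1609  0.196 ]
```

The tip measures (0.581, -0.159, 0.232) against the expected (0.585, -0.162, 0.236), and the eye's bend is at y = -0.206 with its mid x at 0.581–0.583. The hook is lined up and below the eye (tip at scene crop 701,293, eye bend at 578,220). I move in under it, then up.

Call:
{"fn": "apply_moves", "kwargs": {
  "deltas": [
    {"dp":[0,0.006,-0.02],"roll":0,"grip":1},
    {"dp":[0,0,-0.025],"roll":0,"grip":1},
    {"dp":[0,0,-0.015],"roll":0,"grip":1},
    {"dp":[0,0,-0.006],"roll":0,"grip":1},
    {"dp":[0,-0.01,0],"roll":0,"grip":1},
    {"dp":[0,-0.02,0],"roll":0,"grip":1},
    {"dp":[0,-0.02,0],"roll":0,"grip":1},
    {"dp":[0,0,0],"roll":0,"grip":1}
  ]
}}

```text
time_s: 12.38
ee_pos: [0.584, -0.0159, 0.2231]
eef_rot: [-1.571, -0.003, 0.018]
force: [-0.9, 0.1, -1.7]
grip_width: 0.0254
```

Call:
{"fn": "apply_moves", "kwargs": {
  "deltas": [
    {"dp":[0,-0.01,0],"roll":0,"grip":1},
    {"dp":[0,-0.008,0],"roll":0,"grip":1},
    {"dp":[0,0,0],"roll":0,"grip":1}
  ]
}}

```text
time_s: 12.75
ee_pos: [0.5836, -0.0164, 0.2398]
eef_rot: [-1.571, -0.001, 0.017]
force: [0.1, -1.2, -0.5]
grip_width: 0.0257
```

```bash
python3 - <<'E'
from h import *
t=imaging.camera("top");s=imaging.camera("scene")
cv2.imwrite("pics/t8.png",t);cv2.imwrite("pics/s8.png",s)
cv2.imwrite("pics/c8.png",np.hstack([crop(t,390,140,60,75,400,500),crop(s,210,200,60,75,400,500)]))
E
```

```text
(no output)
```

View pics/c8.png

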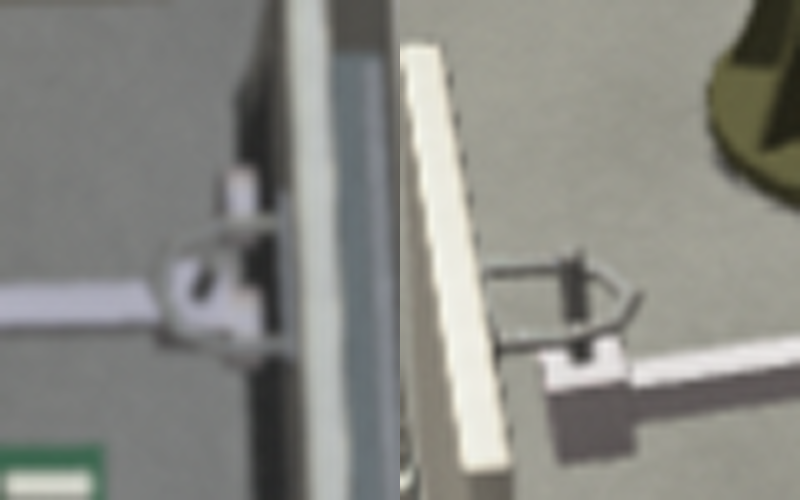

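The prong stands inside the loop (scene crop tip 572,250, wire 580,340; top crop 205,285) and nothing is loaded. Now I swing the hatch along the eye's arc.

Call:
{"fn": "apply_moves", "kwargs": {
  "deltas": [
    {"dp":[0,0,0.01],"roll":0,"grip":1},
    {"dp":[0,0.005,0.008],"roll":0,"grip":1},
    {"dp":[0,0.005,0.008],"roll":0,"grip":1},
    {"dp":[0,0.0046,0.0055],"roll":0,"grip":1},
    {"dp":[0,0.0046,0.0055],"roll":0,"grip":1},
    {"dp":[0,0.005,0.005],"roll":0,"grip":1},
    {"dp":[0,0.005,0.005],"roll":0,"grip":1},
    {"dp":[0,0.0046,0.005],"roll":0,"grip":1},
    {"dp":[0,0.0046,0.005],"roll":0,"grip":1},
    {"dp":[0,0,0],"roll":0,"grip":1}
  ]
}}

```text
time_s: 14.1
ee_pos: [0.5821, 0.041, 0.2]
eef_rot: [-1.57, 0.001, 0.017]
force: [-1.1, -2.4, -3.5]
grip_width: 0.0256
```

```bash
python3 - <<'E'
from h import *
t=imaging.camera("top");s=imaging.camera("scene")
cv2.imwrite("pics/t9.png",t);cv2.imwrite("pics/s9.png",s)
cv2.imwrite("pics/c9.png",np.hstack([crop(t,370,140,80,100,400,500),crop(s,210,200,80,100,400,500)]))
E
```

```text
(no output)
```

View pics/c9.png

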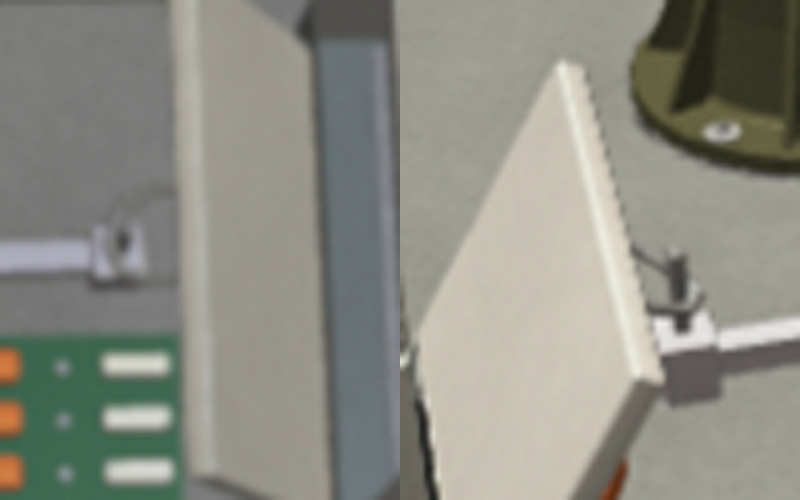

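The hatch is about half way, with the prong still through the loop (scene crop 678,265) and small forces. That was picture 11 of 12, so I'll measure the hatch angle by code from the top view and keep the last picture for the end.

```bash
cat >> h.py <<'E'
def angle(t=None):
    t=imaging.camera("top") if t is None else t
    g=cv2.cvtColor(t,cv2.COLOR_BGR2GRAY)[150:166,360:446].mean(0); d=np.diff(g)
    c=360+np.argmax(d)+1   # strongest dark-to-light step: hatch upper outer edge
    A=np.linspace(0,1.3,131); P=np.c_[0*A+.66,-.279+.155*np.sin(A)+.016*np.cos(A),.15+.155*np.cos(A)-.016*np.sin(A)]
    q=proj("top",P); return c,d.max().round(),A[np.argmin(abs(q[:,0]-c))]
E
python3 - <<'E'
from h import *
for f in("t8","t9"): print(angle(cv2.imread(f"pics/{f}.png")))
E
```

```text
(np.int64(434), np.float64(45.0), np.float64(0.05))
(np.int64(405), np.float64(23.0), np.float64(0.49))
```

Call:
{"fn": "apply_moves", "kwargs": {
  "deltas": [
    {"dp":[0,0.0055,0.004],"roll":0,"grip":1},
    {"dp":[0,0.0055,0.004],"roll":0,"grip":1},
    {"dp":[0,0.006,0.0035],"roll":0,"grip":1},
    {"dp":[0,0.006,0.0035],"roll":0,"grip":1},
    {"dp":[0,0,0],"roll":0,"grip":1}
  ]
}}

```text
time_s: 14.82
ee_pos: [0.582, 0.0553, 0.1771]
eef_rot: [-1.571, 0.001, 0.017]
force: [-0.7, -8.3, -3.6]
grip_width: 0.0258
```

```bash
python3 -c "
from h import *
t=imaging.camera('top');cv2.imwrite('pics/t10.png',t);print(angle(t))"
```

```text
(np.int64(394), np.float64(15.0), np.float64(0.7000000000000001))
```

Call:
{"fn": "apply_moves", "kwargs": {
  "deltas": [
    {"dp":[0,0.0067,0.003],"roll":0,"grip":1},
    {"dp":[0,0.0067,0.003],"roll":0,"grip":1},
    {"dp":[0,0.007,0.003],"roll":0,"grip":1},
    {"dp":[0,0.007,0.002],"roll":0,"grip":1},
    {"dp":[0,0,0],"roll":0,"grip":1}
  ]
}}

```text
time_s: 15.5
ee_pos: [0.5818, 0.0652, 0.1497]
eef_rot: [-1.573, 0.001, 0.016]
force: [-1.1, -12.8, -3.0]
grip_width: 0.0255
```

```bash
python3 -c "
from h import *
t=imaging.camera('top');cv2.imwrite('pics/t11.png',t);print(angle(t))
g=cv2.cvtColor(t,cv2.COLOR_BGR2GRAY)[150:166,375:410].mean(0);print(g.round())"
```

```text
(np.int64(387), np.float64(23.0), np.float64(0.85))
[124. 124. 124. 123. 123. 123. 123. 120. 117. 121. 132. 153. 176. 185.
 184. 184. 184. 184. 183. 183. 182. 182. 181. 180. 181. 181. 181. 180.
 180. 180. 180. 180. 180. 180. 180.]
```

Call:
{"fn": "apply_moves", "kwargs": {
  "deltas": [
    {"dp":[0,0.006,0.001],"roll":0,"grip":1},
    {"dp":[0,0.006,0.001],"roll":0,"grip":1},
    {"dp":[0,0.005,0],"roll":0,"grip":1},
    {"dp":[0,0,0],"roll":0,"grip":1}
  ]
}}

```text
time_s: 16.05
ee_pos: [0.5822, 0.067, 0.1335]
eef_rot: [-1.574, -0.001, 0.016]
force: [-0.6, -14.3, 0.5]
grip_width: 0.0254
```

```bash
python3 -c "
from h import *
t=imaging.camera('top');cv2.imwrite('pics/t12.png',t);print(angle(t));cv2.imwrite('pics/s12.png',imaging.camera('scene'))
g=cv2.cvtColor(t,cv2.COLOR_BGR2GRAY)[150:166,375:395].mean(0);print(g.round())
A=np.array([.8,.85,.9,.95,1,1.05,1.1]);print(proj('top',np.c_[0*A+.66,-.279+.155*np.sin(A)+.016*np.cos(A),.15+.155*np.cos(A)-.016*np.sin(A)])[:,0].round(1))"
```

```text
(np.int64(383), np.float64(32.0), np.float64(0.9500000000000001))
[125. 125. 124. 124. 121. 116. 119. 142. 174. 187. 188. 187. 187. 187.
 187. 186. 186. 186. 185. 184.]
[389.  386.8 384.8 382.9 381.2 379.6 378.2]
```

Call:
{"fn": "apply_moves", "kwargs": {
  "deltas": [
    {"dp":[0,0,-0.014],"roll":0,"grip":1},
    {"dp":[0,0,0],"roll":0,"grip":1},
    {"dp":[0,-0.01,0],"roll":0,"grip":1},
    {"dp":[0,0,0],"roll":0,"grip":1},
    {"dp":[0,0,0.01],"roll":0,"grip":1},
    {"dp":[0,0,0.01],"roll":0,"grip":1},
    {"dp":[0,0,0],"roll":0,"grip":1}
  ]
}}

```text
time_s: 17.02
ee_pos: [0.5819, 0.0717, 0.1431]
eef_rot: [-1.577, 0.001, 0.016]
force: [0.5, -26.3, -0.7]
grip_width: 0.0254
```

Call:
{"fn": "apply_moves", "kwargs": {
  "deltas": [
    {"dp":[0,0.006,0.001],"roll":0,"grip":1},
    {"dp":[0,0.006,0.001],"roll":0,"grip":1},
    {"dp":[0,0.006,0],"roll":0,"grip":1},
    {"dp":[0,0,0],"roll":0,"grip":1}
  ]
}}

```text
time_s: 17.52
ee_pos: [0.5822, 0.0737, 0.1257]
eef_rot: [-1.577, -0.001, 0.016]
force: [0.3, -24.9, 5.7]
grip_width: 0.0257
```

```bash
python3 -c "
from h import *
t=imaging.camera('top');cv2.imwrite('pics/t13.png',t);print(angle(t));cv2.imwrite('pics/s13.png',imaging.camera('scene'))
g=cv2.cvtColor(t,cv2.COLOR_BGR2GRAY)[150:166,375:395].mean(0);print(g.round())"
```

```text
(np.int64(383), np.float64(32.0), np.float64(0.9500000000000001))
[125. 125. 124. 124. 121. 116. 119. 142. 174. 187. 188. 187. 187. 187.
 187. 186. 186. 186. 185. 184.]
```

The hatch edge stayed put (identical profile) while the pull rose from 14 to 25 N, well over what the hinge needs, so the hatch is on its stop. I unload, drop the hook out of the eye and back away.

Call:
{"fn": "apply_moves", "kwargs": {
  "deltas": [
    {"dp":[0,0,-0.007],"roll":0,"grip":1},
    {"dp":[0,0,-0.007],"roll":0,"grip":1},
    {"dp":[0,0,0],"roll":0,"grip":1}
  ]
}}

```text
time_s: 18.0
ee_pos: [0.582, 0.0626, 0.1253]
eef_rot: [-1.571, 0.0, 0.017]
force: [-0.1, 0.0, -1.3]
grip_width: 0.0256
```

Call:
{"fn": "apply_moves", "kwargs": {
  "deltas": [
    {"dp":[0,0.01,0],"roll":0,"grip":1},
    {"dp":[0,0.015,0],"roll":0,"grip":1},
    {"dp":[0,0.015,0],"roll":0,"grip":1},
    {"dp":[0,0.01,0],"roll":0,"grip":1},
    {"dp":[0,0,0],"roll":0,"grip":1}
  ]
}}

```text
time_s: 18.62
ee_pos: [0.5816, 0.0625, 0.0744]
eef_rot: [-1.571, 0.002, 0.017]
force: [-0.8, 0.7, -0.6]
grip_width: 0.0259
```

```bash
python3 -c "
from h import *
t=imaging.camera('top');cv2.imwrite('pics/t14.png',t);print(angle(t));s=imaging.camera('scene');cv2.imwrite('pics/s14.png',s)
g=cv2.cvtColor(t,cv2.COLOR_BGR2GRAY)[150:166,375:395].mean(0);print(g.round())
cv2.imwrite('pics/c14.png',np.hstack([crop(t,350,110,80,100,400,500),crop(s,210,230,80,100,400,500)]))"
```

```text
(np.int64(383), np.float64(32.0), np.float64(0.9500000000000001))
[125. 125. 125. 124. 121. 116. 119. 142. 174. 187. 188. 188. 188. 188.
 187. 187. 186. 186. 186. 185.]
```

Call:
{"fn": "apply_moves", "kwargs": {
  "deltas": [
    {"dp":[0,0,0.01],"roll":0,"grip":1},
    {"dp":[0.003,0,0.02],"roll":0,"grip":1},
    {"dp":[0.007,0,0.03],"roll":0,"grip":1},
    {"dp":[0.014,0,0.03],"roll":0,"grip":1},
    {"dp":[0.014,0,0.03],"roll":0,"grip":1},
    {"dp":[0,0.02,0],"roll":0,"grip":1},
    {"dp":[0,0.02,0],"roll":0,"grip":1},
    {"dp":[0,0.012,0],"roll":0,"grip":1},
    {"dp":[0,0.005,0],"roll":0,"grip":1},
    {"dp":[0,0,0],"roll":0,"grip":1}
  ]
}}

```text
time_s: 19.98
ee_pos: [0.6181, 0.1828, 0.0184]
eef_rot: [-1.571, 0.0, 0.017]
force: [-0.6, -1.0, -1.0]
grip_width: 0.0257
```

Call:
{"fn": "apply_moves", "kwargs": {
  "deltas": [
    {"dp":[0,0.003,0],"roll":0,"grip":1},
    {"dp":[0,0.002,0],"roll":0,"grip":1},
    {"dp":[0,0,0],"roll":0,"grip":1}
  ]
}}

```text
time_s: 20.35
ee_pos: [0.6182, 0.1832, 0.0137]
eef_rot: [-1.571, -0.0, 0.017]
force: [0.9, -0.4, -0.5]
grip_width: 0.0256
```

Call:
{"fn": "apply_moves", "kwargs": {
  "deltas": [
    {"dp":[0,0.001,0],"roll":0,"grip":1},
    {"dp":[0,0,0],"roll":0,"grip":1}
  ]
}}

```text
time_s: 20.6
ee_pos: [0.6183, 0.1831, 0.0135]
eef_rot: [-1.571, -0.001, 0.017]
force: [-4.4, -2.6, 8.4]
grip_width: 0.0255
```

Contact with the bench; release, rise and withdraw.

Call:
{"fn": "apply_moves", "kwargs": {
  "deltas": [
    {"dp":[0,0,0],"roll":0,"grip":0.35},
    {"dp":[0,0,0],"roll":0,"grip":0.35},
    {"dp":[0,0,0],"roll":0,"grip":0.0},
    {"dp":[0,0,0],"roll":0,"grip":-0.3},
    {"dp":[0,-0.015,0],"roll":0,"grip":-0.3},
    {"dp":[0,-0.04,0],"roll":0,"grip":-0.3},
    {"dp":[0,-0.05,0],"roll":0,"grip":-0.3},
    {"dp":[0,-0.05,0],"roll":0,"grip":-0.3},
    {"dp":[0,-0.05,0],"roll":0,"grip":-0.3},
    {"dp":[-0.05,0,0],"roll":0,"grip":-0.3}
  ],
  "newtons": 10
}}

```text
time_s: 21.85
ee_pos: [0.5705, 0.1825, 0.223]
eef_rot: [-1.569, -0.01, 0.016]
force: [0.4, 0.7, -0.5]
grip_width: 0.0611
```

Call:
{"fn": "apply_moves", "kwargs": {
  "deltas": [
    {"dp":[-0.05,0,0.03],"roll":0,"grip":-0.3},
    {"dp":[-0.05,0,0.05],"roll":0,"grip":-0.3},
    {"dp":[-0.05,0,0.05],"roll":0,"grip":-0.3},
    {"dp":[-0.03,0,0.05],"roll":0,"grip":-0.3},
    {"dp":[0,0,0.05],"roll":0,"grip":-0.3},
    {"dp":[0,0,0],"roll":0,"grip":-0.3},
    {"dp":[0,0,0],"roll":0,"grip":-0.3}
  ]
}}

```text
time_s: 22.72
ee_pos: [0.3959, 0.3973, 0.218]
eef_rot: [-1.571, -0.0, 0.017]
force: [-0.8, 0.1, 0.9]
grip_width: 0.0611
```

```bash
python3 - <<'E'
from h import *
t=imaging.camera("top");s=imaging.camera("scene");print(angle(t))
cv2.imwrite("pics/t15.png",t);cv2.imwrite("pics/s15.png",s)
a=np.hstack([crop(t,200,110,240,180,400,300),crop(s,200,170,240,180,400,300)])
b=np.hstack([crop(t,225,180,120,45,400,150),crop(s,210,220,120,90,400,300)[:0]] if 0 else [crop(t,225,170,120,90,400,300),crop(s,200,240,120,90,400,300)])
cv2.imwrite("pics/c15.png",np.vstack([a,b]))
d0=cv2.imread("pics/top0.png")
for n,(x,y,w,h) in dict(jar=(185,138,35,35),board=(345,200,65,48),cap=(388,258,26,30),res=(340,255,22,32),driver=(275,148,80,22),spool=(205,275,30,28)).items():
    print(n,cv2.absdiff(t[y:y+h,x:x+w],d0[y:y+h,x:x+w]).mean().round(1))
E
```

```text
(np.int64(383), np.float64(32.0), np.float64(0.9500000000000001))
jar 4.9
board 27.5
cap 5.4
res 5.4
driver 4.5
spool 3.2
```

View pics/c15.png

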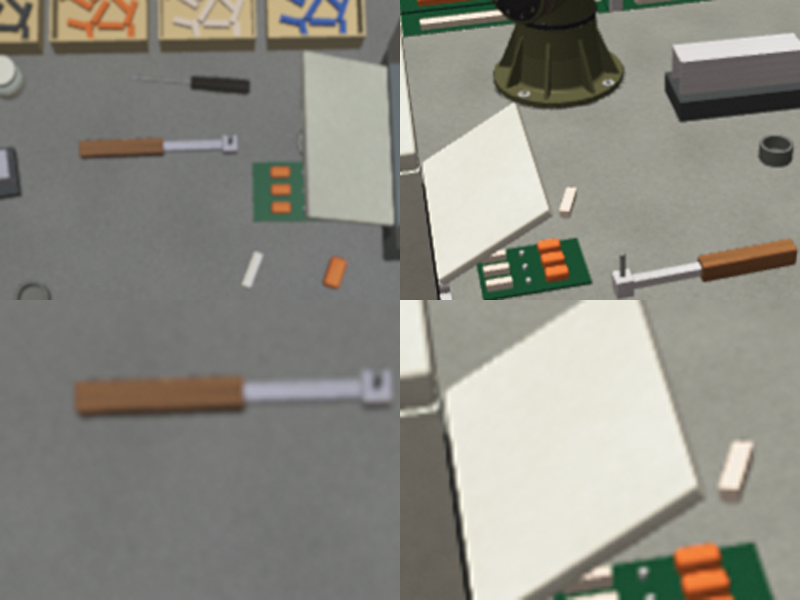

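```bash
python3 - <<'E'
from h import *
for s,t in [((289.7,296.8),(382.4,141.2)),((269.6,232.4),(383.6,240.2))]: print(*tri(s,t))
for a in (.95,1.0,1.05):
    P=[(x,-.279+.155*np.sin(a),.15+.155*np.cos(a)) for x in(.706,.456)]
    print(a,proj("scene",P).round(1).tolist(),proj("top",P).round(1).tolist())
E
```

```text
[ 0.70572905 -0.1423832   0.22076491] 0.004068306978079219
[ 0.45778888 -0.13896094  0.22098308] 0.00011621544526088177
0.95 [[282.7, 289.5], [262.8, 225.5]] [[386.6, 138.1], [390.2, 239.3]]
1.0 [[285.1, 291.9], [264.9, 227.7]] [[384.5, 139.1], [388.1, 239.9]]
1.05 [[287.4, 294.4], [266.8, 230.0]] [[382.7, 140.1], [386.2, 240.4]]
```

Triangulated hatch corners (z ≈ 0.221, y ≈ -0.141) match 1.05 rad (z 0.227, y -0.145). Handing in.

```bash
python3 -c "
from station import ctrl
print(ctrl.hand_in())"
```

```text
the job is handed in; nothing more can be done
None
```

I did the job in the order asked and handed it in at about 23 s on the robot's clock. No verdict was reported.

**What I did:**
- I drew the rod out of the middle holder by its shaft, laid it flat with the hook up and let go. The fingertips would have met the bench first, so it dropped about 4 mm there.
- I took it again by the handle, about 20 cm from the eye, and pushed the hook up through the eye. I swung the hatch down, unhooked, and laid the rod flat with its hook up, about 9 cm from the holder's mouth.

**Last checks:**
- **Hatch:** its upper corners triangulate to z ≈ 0.221 m, against 0.227 m expected at 1.05 rad, so it is on its stop. It also stayed put when I raised the pull from 14 N to 25 N.
- **Disagreement:** my quick single-edge estimate from the top camera gave 0.95 rad. I put that down to a bias of about 2 pixels and trusted the corners and the force test.
- **Rod:** the last picture shows it lying flat and hook up, clear of everything.
- **Other things:** the jar, driver, spool, capacitor and resistor showed no change in the top view. The board's number did change (27.5), because the open hatch now covers part of it. The part still visible sits where it was.
- **Forces:** the highest wrist force in the readings taken after each move was about 26 N, during the final pull.

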